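Dispense one sample pot and push it between the rails

TASK

Press the plunger of the pot dispenser all the way down once and let it come back up, so that a single sample pot is pushed out onto the mat in front of the dispenser. Then push that pot aside along the mat, without picking it up, until it lies flat and wholly between the two low metal rails beside the dispenser. Leave the other pots in the dispenser and do not disturb the things standing around.

Things in the scene. Friction and masses are not known exactly. Their poses are not given: they have to be found in the camera images.
- dispenser: Fixed pot dispenser: clear square magazine 56 mm tall, grey housing 50 mm tall behind it, 76 mm wide over the feet. Origin: the outlet spot on the mat, where the ejected pot's centre comes to rest after a full press (within about 15 mm). x points back to the housing, z up: magazine front face at x = 60 mm, rear end at 206 mm. Pots come out along -x, one at a time, through a slot 20 mm high at the magazine's foot.
- stack_axis (a point): Foot of the magazine's vertical centre line, on the mat, 88 mm behind the outlet spot; the pots are stacked here in a 44 mm square well.
- plunger_top (a point): Centre of the flat top of the plunger's round black cap (36 mm diameter, 10 mm thick) on the housing, 158 mm behind the outlet spot; 90 mm above the mat when up, 66 mm when fully down. Press it straight down from above. It is the highest part of the dispenser and the point moves with it.
- plunger (a joint): Plunger travel in m: 0 up, 0.024 fully down. Its spring takes about 4 N at first, 9 N at the bottom (more if pressed fast) and brings it back up. It drives a blade 3.8 times as far, which pushes the lowest pot out; when it is up the next pot drops. Only a nearly full press (19 mm or more) pushes the pot clear of the front.
- pot_1: Squat round white lidded plastic sample pot, 40 mm diameter, 16 mm high, about 30 g. Origin: centre of its underside, z up. At the start it is the lowest of the three in the magazine: the one that is dispensed.
- pot_2: Squat round white lidded plastic sample pot, 40 mm diameter, 16 mm high, about 30 g. Origin: centre of its underside, z up. At the start the middle one in the magazine; stays in the magazine.
- pot_3: Squat round white lidded plastic sample pot, 40 mm diameter, 16 mm high, about 30 g. Origin: centre of its underside, z up. At the start the top one in the magazine; stays in the magazine.
- lane: Two parallel aluminium rails fixed on the mat, left or right of the dispenser: each 130 mm long, 8 mm wide, 6 mm high, 56 mm clear between them; no floor, both ends open. Origin: on the mat, in the middle between the rails; they run along its y axis, z up. The pot is wholly between them when its centre is within 45 mm of the origin along y.
- check_vial: Small capped vial, 26 mm diameter, 62 mm tall, standing behind the rails. Origin: centre of its underside. Bystander.
- calib_vial: Small capped vial, 26 mm diameter, 62 mm tall, standing behind the rails. Origin: centre of its underside. Bystander.
- petri_1: Closed petri dish, 62 mm diameter, 15 mm high, lying at the right of the mat. Origin: centre of its underside. Bystander.
- reagent_amber_2: Small brown bottle, 40 mm diameter, 82 mm tall, standing at the back left. Origin: centre of its underside. Bystander.
Things that resemble listed ones, but are neither listed nor needed, are in the scene too. Leave any blue or yellow look-alike of the pot_3 alone.

How it is judged:
On the way, in this order (a step that is already met when the one before it is completed fails the run):
1. the plunger is pressed down (19 mm or more of its 24 mm) (value of joint plunger above 0.019 m), for 0.05 s.
2. the plunger is up again and the lowest pot lies wholly in front of the dispenser (value of joint plunger below 0.004 m and x of pot_1 in the frame of dispenser below 0.04 m), for 0.1 s.
3. the pot is wholly between the rails (y of pot_1 in the frame of lane between -0.047 and 0.047 m and x of pot_1 in the frame of lane between -0.011 and 0.011 m), for 0.1 s.
At the end, for the whole second after the job is handed in: The dispensed pot rests flat on the mat (under 4 mm up, tilt below 0.1 rad) between the rails, its centre within 47 mm of their middle along them and 11 mm across; the plunger is up (less than 4 mm down); the other two pots are within 15 mm of the magazine's centre line (all of step 3 and height (world z) of pot_1 below 0.004 m and angle between pot_1's own z axis and vertical below 0.1 rad and linear speed of pot_1 below 0.01 m/s and value of joint plunger below 0.004 m and horizontal distance between each of pot_2, pot_3 and stack_axis below 0.015 m); the robot touches nothing.
It fails at once if the dispensed pot is lifted (underside more than 15 mm above the mat) (height (world z) of pot_1 above 0.015 m).
It fails at once if a second pot leaves the magazine (horizontal distance between any of pot_2, pot_3 and stack_axis above 0.025 m).
It fails at once if a thing standing around is pushed more than 30 mm or knocked over (distance of any of check_vial, calib_vial, petri_1, reagent_amber_2 from where it was at the start of the episode above 0.03 m or angle between any of check_vial, calib_vial, petri_1, reagent_amber_2's own z axis and vertical above 0.5 rad).
It also fails if it takes over 70 s, if anything falls off the work surface, if the arm or the gripper's body presses on something with over 40 N, if the wrist force passes 120 N, or if a joint passes its speed limit or range.

ROBOT

A 6-joint arm with a two-finger parallel gripper is mounted at the origin on a cart in front of the work surface, level with it; the furniture and walls round the work are solid. World frame = base frame: x ahead of the robot, y to its left, z up, the work surface at z = 0. Lengths are in m, angles in rad, forces in N, time in s.
With the tool pointing down it reaches from about 0.4 to 0.825 m from the base axis. Payload 7 kg.
Tool frame: the origin (TCP) lies at the centre of the arm's flange, where the gripper is bolted on; the fingertips stand 178 mm ahead of it and the grasp point (between the pads) lies 159 mm ahead of it; x points along the fingers, z is the direction in which the jaws open and shut, and the axes are right-handed (so a half turn about x gives the same grasp; the last joint's range is limited). The gripper opens to 88 mm and grips with 3 to 60 N. Pads are 19 mm wide; open, the fingers measure 130 mm over their backs; the gripper's body (78 mm by 193 mm) begins 47 mm behind the grasp point.
Start: joints at [-0.9, 0.359, 0.012, 0, -1.224, -0.288], TCP at [0.252, -0.626, 0.405] pointing down, gripper open.
Joint ranges: [-3.07, 3.07], [-1.43, 2.12], [-1.02, 1.25], [-3.03, 1.67], [-3.05, -0], [-3.03, 3.03]. Speed limits (rad/s): [2.39, 2.39, 3.01, 3.14, 3.14, 3.14].

INTERFACE

Orientations are given as [roll, pitch, yaw] about the fixed x, y, z axes, in that order (R = Rz(yaw) Ry(pitch) Rx(roll)).
In Python, from station import telemetry, optics, job_done, finder gives the robot as it stands.
- The arm moves only by the tool play_rows, never from a script. Its argument "steps" is a list of rows, each an object of numbers: "gripper": the opening, from 0 (shut) to 1 (fully open); "tx", "ty", "tz": the shift along the tool's x, y, z in units of 25 mm (1.0 is 25 mm); "ax", "ay", "az": the turn, a rotation vector about the tool's x, y, z in units of 6 degrees (1.0 is 6 degrees). In form: [{"gripper": .., "tx": .., "ty": .., "tz": .., "ax": .., "ay": .., "az": ..}, ...]. A call has 1 to 20 rows; each row shifts and turns the commanded pose from where the row before left it, along the tool's axes as they then stand; what a row does not reach is not made up. A row lasts 1/12 s, in which the tool goes at most 41.7 mm and 7.16 degrees, less where a joint would pass 70% of its speed; a pose out of reach is approached as far as the arm can. A call is refused whole if a number of a shift passes 1 or a number of a turn 1, either way. A call with a gripper value outside its range is refused whole. The fingers move at their own pace and stop on an object; "newtons" is the grip in N (left out, the last holds). Time passes only in rows, so rows that do not move let the fingers close. It gives the time, the measured TCP pose, the force and the opening at its end, in the units of the state.
- telemetry.get_state(): the state, without advancing time (a new reading comes with each control period).
- optics.grab_frame(name): name is "scene" or "top" or "wrist"; returns the picture (480x640x3 uint8, red, green, blue); there is no depth.
- optics.calibration(name): a dict with "fx", "fy", "cx", "cy" (pixels), "T" (4x4, takes a point from camera to world coordinates); the wrist camera has in their place "mount" (4x4, takes a point from camera to tool coordinates, whose origin is the TCP and whose axes are the tool frame's). Camera axes: x right, y down, z forward; pixel columns grow to the right and rows downward; lengths in m; the calibration is good to about 2 mm. A picture is of the moment at which its call begins: read the wrist's pose just before it. calibration takes no time and is no camera call.
- job_done(): hands the job in, once; it reports no verdict.
Trained networks look in the newest picture that a camera, given by its name, has taken for a name from the list of things; names that differ only in an ending like _2 or _b are one class to them, and where a whole thing is asked for, a point or a joint stands for the part that bears it (a point fixed in the world has none). Each returns a list of dicts, best first, with "confidence" (0 to 1); they miss things now and then, are a little off and sometimes report something else, mostly with a low value. They report only what shows in the picture. A call takes as long as a camera call. They do not tell look-alikes from the thing itself.
- finder.look_for(query, camera): "extent" ([left, top, right, bottom] in pixels, round what is visible of it).
- finder.silhouettes(query, camera): "pixels" (480x640 bool, what is visible of it) and "extent" ([left, top, right, bottom] in pixels, round what is visible of it).
- finder.pinpoint(query, camera): "location" ([row, column] in pixels: a listed point, or the origin of a listed thing).
The state is a dict: "t": time; "q": joint angles; "qd": joint speeds; "joint_efforts": joint torques, N m; "eef_pos": TCP position; "ee_rot": TCP orientation; "force": force on the tool from outside, world axes, zero at the start; "moment": the same for the moment, N m; "width": finger opening in m.
Only numpy, scipy, OpenCV 4.12 (cv2) and the standard library are available. Lean on these libraries where they do the work, as an engineer would, in place of code of your own. Each camera call takes 0.05 s, during which the arm holds its last target.

## Working session

There is one attempt and no reset: what is moved stays moved. The work goes in short steps, Python scripts to look and compute and a tool call to move; the robot and the scene stay as the last step left them, time stands still between calls to the robot, and variables do not carry over. Pictures are saved under pics/ and viewed, and the job is handed in when it is done.

Besides the shell and the picture viewer there is one more tool, called after ">>>" as name(argument=value, ...) on one line, values as JSON. play_rows: Moves the arm, as the interface text tells. Its arguments: {"type":"object","properties":{"steps":{"type":"array"},"newtons":{"type":"number"}},"required":["steps"]}

```bash
mkdir -p pics; ls; python3 - <<'E'
from station import telemetry, optics, finder
import cv2, numpy as np
for n in ("scene","top"):
    im=optics.grab_frame(n); cv2.imwrite(f"pics/{n}0.png",im[:,:,::-1])
    c=optics.calibration(n); print(n,c["fx"],c["fy"],c["cx"],c["cy"]);print(np.round(c["T"],4).tolist())
    for q in ("dispenser","stack_axis","plunger_top","pot_1","lane","check_vial","petri_1","reagent_amber_2"):
        try: r=finder.pinpoint(q,n); print(q,[(np.round(a["location"],1).tolist(),round(a["confidence"],2)) for a in r])
        except Exception as e: print(q,e)
s=telemetry.get_state(); print(s)
print(optics.calibration("wrist"))
E
```

```text
pics
scene 603.5588827010188 603.5588827010188 310.84361469945304 240.5002334698019
[[-0.5996, -0.513, 0.6142, -0.2546], [-0.8002, 0.3965, -0.45, 0.4766], [-0.0127, -0.7613, -0.6483, 0.9418], [0.0, 0.0, 0.0, 1.0]]
dispenser []
stack_axis [([259.3, 338.7], 0.64)]
plunger_top [([213.2, 326.5], 0.49)]
pot_1 [([249.5, 339.4], 0.69), ([260.7, 338.6], 0.54), ([262.0, 286.5], 0.51)]
lane [([346.5, 277.2], 0.88)]
check_vial [([326.3, 227.5], 0.77)]
petri_1 []
reagent_amber_2 [([284.7, 169.8], 0.71), ([323.6, 226.1], 0.49)]
top 469.23870133642987 469.23870133642987 311.7006626148716 236.15750146968693
[[0.0219, -0.994, 0.1073, 0.4612], [-0.9992, -0.0253, -0.0309, -0.0836], [0.0335, -0.1066, -0.9937, 0.9645], [0.0, 0.0, 0.0, 1.0]]
dispenser [([245.8, 350.3], 0.24)]
stack_axis [([244.8, 351.5], 0.67)]
plunger_top [([206.0, 360.8], 0.64)]
pot_1 [([323.4, 320.2], 0.74), ([243.1, 346.6], 0.58), ([214.5, 298.9], 0.54), ([242.8, 229.1], 0.54), ([245.9, 349.7], 0.52)]
lane [([302.5, 218.2], 0.86)]
check_vial [([251.1, 199.0], 0.58), ([242.6, 351.3], 0.42)]
petri_1 [([246.6, 421.8], 0.62)]
reagent_amb
[... 431 characters left out ...]
': array([ 0.25210002, -0.62611447,  0.40467222]), 'ee_rot': array([-0.20101612,  1.57077677,  1.75262688]), 'force': array([0.11746497, 0.06482027, 0.1783008 ]), 'moment': array([0.00510298, 0.03436013, 0.00251358]), 'width': 0.0874696076634743}
{'fx': 372.24408572790855, 'fy': 372.24408572790855, 'cx': 317.8197056503599, 'cy': 241.2435203897197, 'mount': array([[-3.99734775e-04, -2.55838500e-01,  9.66719454e-01,
         1.85236120e-02],
       [-1.47280427e-04, -9.66719505e-01, -2.55838574e-01,
         6.80041441e-02],
       [ 9.99999909e-01, -2.44646429e-04,  3.48751400e-04,
         7.93984902e-04],
       [ 0.00000000e+00,  0.00000000e+00,  0.00000000e+00,
         1.00000000e+00]])}
```

View pics/top0.png

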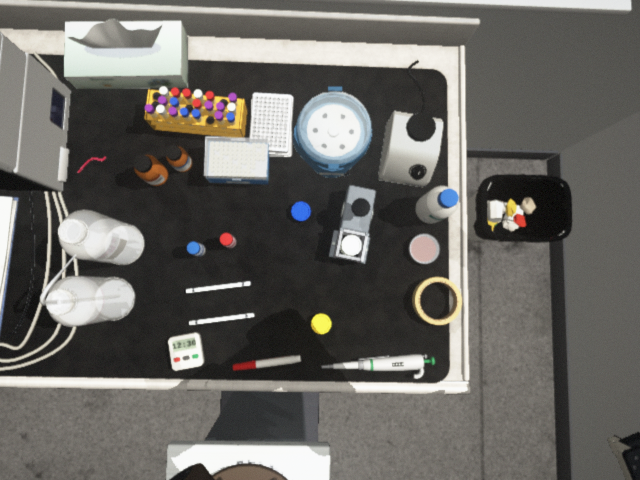

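View pics/scene0.png

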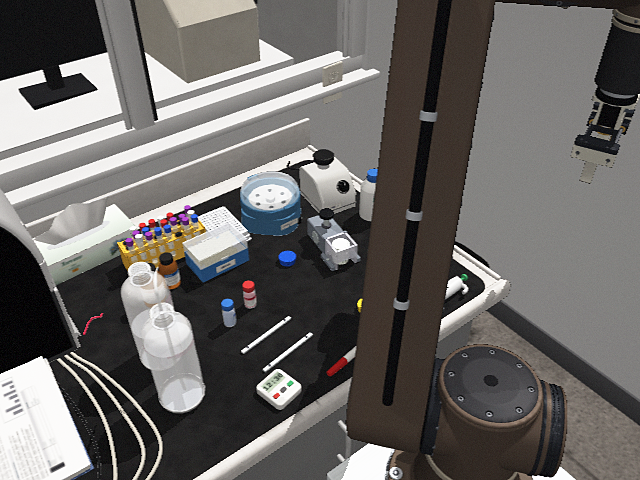

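The top view shows the dispenser at (352,230), its plunger at (361,206) and the magazine at (350,244). The rails are at (218,287) and (221,319). A yellow look-alike lies at (321,324) and a blue one at (301,211). I'll zoom in and measure.

```bash
cat > h.py <<'E'
from station import telemetry, optics, finder
import cv2, numpy as np
from scipy.spatial.transform import Rotation as R
def w(cam,row,col,z):
    c=optics.calibration(cam);T=c["T"]
    d=T[:3,:3]@np.array([(col-c["cx"])/c["fx"],(row-c["cy"])/c["fy"],1]);o=T[:3,3]
    return o+d*(z-o[2])/d[2]
def px(cam,p):
    c=optics.calibration(cam);T=np.linalg.inv(c["T"]);q=T[:3,:3]@np.array(p)+T[:3,3]
    return c["fx"]*q[0]/q[2]+c["cx"],c["fy"]*q[1]/q[2]+c["cy"]
def tool():
    s=telemetry.get_state();return s,R.from_euler('xyz',s["ee_rot"]).as_matrix()
def move(p,fwd=None,jaw=None):
    "shift in tool units to reach flange p; turns"
    s,M=tool(); d=M.T@(np.array(p)-s["eef_pos"]); return d/0.025
E
python3 - <<'E'
from h import *
im=cv2.imread("pics/top0.png")
a=im[170:340,170:290];b=im[170:340,280:400]
cv2.imwrite("pics/z1.png",np.hstack([cv2.resize(x,None,fx=3.3,fy=3.3,interpolation=cv2.INTER_CUBIC) for x in (a,b)]))
print("stack",w("top",244.8,351.5,0),w("scene",259.3,338.7,0))
print("plung",w("top",206,360.8,.09),w("scene",213.2,326.5,.09))
print("lane",w("top",302.5,218.2,0),w("scene",346.5,277.2,0))
for n,r,c,z in [("yellow",324,321,.016),("blue",211,301,.016),("redvial",240,228,.062),("bluevial",248,196,.062),("petri",248,424,.015)]: print(n,w("top",r,c,z))
E
```

```text
stack [ 0.54947009 -0.19640623  0.        ] [ 0.5443559  -0.18791013  0.        ]
plung [ 0.61547467 -0.20261122  0.09      ] [ 0.60787635 -0.20112709  0.09      ]
lane [0.42551558 0.0727419  0.        ] [ 4.17499753e-01  7.18839107e-02 -1.11022302e-16]
yellow [ 0.38786828 -0.13552041  0.016     ]
blue [ 0.61478404 -0.09009078  0.016     ]
redvial [0.54713506 0.04909148 0.062     ]
bluevial [0.53022199 0.10937133 0.062     ]
petri [ 0.54522282 -0.34361605  0.015     ]
```

View pics/z1.png

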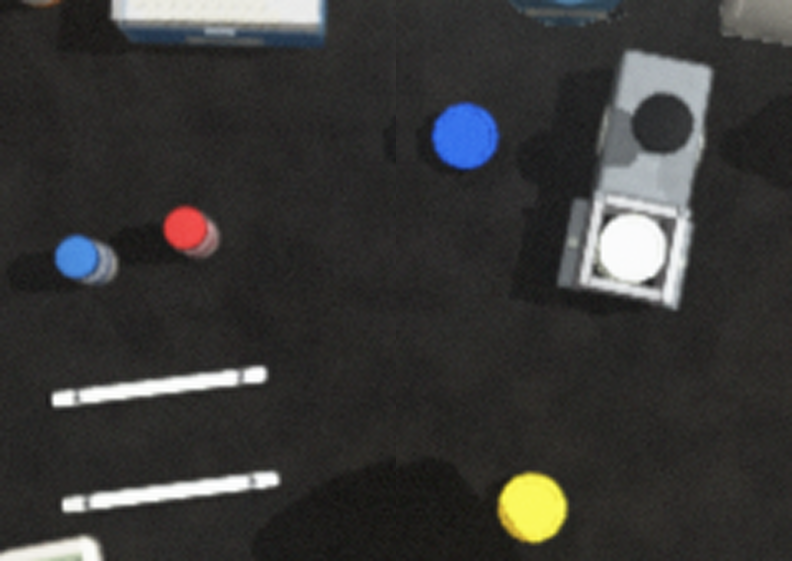

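```bash
python3 - <<'E'
from h import *
P=w("top",207.3,360.9,.09);S=w("top",245.2,351.5,.048)
print("cap",P,"S",S,np.linalg.norm((P-S)[:2]))
d=(P-S)[:2];print("dir deg",np.degrees(np.arctan2(d[1],d[0])))
f=lambda x,y:w("top",170+y/3.3,170+x/3.3,.006)
L=[f(53,400),f(267,374),f(64,505),f(280,479)]
for l in L: print(l)
c=sum(L)/4;e1=L[0]-L[1]+L[2]-L[3];print("lane",c,np.degrees(np.arctan2(e1[1],e1[0])),np.linalg.norm(e1)/2)
# dispenser housing edges
g=lambda x,y,z:w("top",170+y/3.3,280+(x-396)/3.3,z)
for x,y,z in [(628,50,.05),(713,67,.05),(583,290,.056),(676,308,.056),(692,205,.056),(598,192,.056)]: print(g(x,y,z))
import json
r=R.from_euler('xyz',telemetry.get_state()["ee_rot"]).as_matrix();print(r)
E
```

```text
cap [ 0.61298555 -0.20282804  0.09      ] S [ 0.54428612 -0.19080114  0.048     ] 0.06974422687437587
dir deg -9.929888645276673
[0.44688822 0.13699986 0.006     ]
[0.46552673 0.00760509 0.006     ]
[0.38393306 0.12722554 0.006     ]
[ 0.40206991 -0.0025549   0.006     ]
lane [0.42460448 0.0673189  0.006     ] 98.07600483600736 0.13088565336777636
[ 0.66396793 -0.1866413   0.05      ]
[ 0.65503209 -0.23821869  0.05      ]
[ 0.51812983 -0.16128431  0.056     ]
[ 0.50883442 -0.2163434   0.056     ]
[ 0.57015276 -0.22528046  0.056     ]
[ 0.57646781 -0.16925163  0.056     ]
[[-3.53701142e-06 -9.27604985e-01 -3.73562568e-01]
 [ 1.92373858e-05 -3.73562568e-01  9.27604985e-01]
 [-1.00000000e+00 -3.90541781e-06  1.91659900e-05]]
```

>>> play_rows(steps=[{"gripper":0,"ax":-1},{"gripper":0,"ax":-1},{"gripper":0,"ax":-1},{"gripper":0,"ax":-1},{"gripper":0,"ax":-1},{"gripper":0,"ax":-1},{"gripper":0,"ax":-1},{"gripper":0,"ax":-1},{"gripper":0,"ax":-1},{"gripper":0,"ax":-1},{"gripper":0,"ax":-1},{"gripper":0,"ax":-1},{"gripper":0,"ax":-0.69},{"gripper":0}], newtons=20)

```text
invalid input
```

```bash
python3 - <<'E'
from h import *
s,M=tool();print(M.round(3),s["q"],s["width"],s["t"])
print(move([0.613,-0.2028,0.09+0.178+0.06]))
E
```

```text
[[-0.    -0.928 -0.374]
 [ 0.    -0.374  0.928]
 [-1.    -0.     0.   ]] [-8.99882716e-01  3.58571957e-01  1.18875998e-02 -9.77080135e-06
 -1.22412924e+00 -2.88063618e-01] 0.0874696076634743 0.9
[  3.06716358 -19.71627029  10.31393678]
```

>>> play_rows(steps=[{"gripper":0,"tx":0,"ty":0,"tz":0,"ax":-1,"ay":0,"az":0},{"gripper":0,"tx":0,"ty":0,"tz":0,"ax":-1,"ay":0,"az":0},{"gripper":0,"tx":0,"ty":0,"tz":0,"ax":-1,"ay":0,"az":0},{"gripper":0,"tx":0,"ty":0,"tz":0,"ax":-1,"ay":0,"az":0},{"gripper":0,"tx":0,"ty":0,"tz":0,"ax":-1,"ay":0,"az":0},{"gripper":0,"tx":0,"ty":0,"tz":0,"ax":-1,"ay":0,"az":0},{"gripper":0,"tx":0,"ty":0,"tz":0,"ax":-1,"ay":0,"az":0},{"gripper":0,"tx":0,"ty":0,"tz":0,"ax":-1,"ay":0,"az":0},{"gripper":0,"tx":0,"ty":0,"tz":0,"ax":-1,"ay":0,"az":0},{"gripper":0,"tx":0,"ty":0,"tz":0,"ax":-1,"ay":0,"az":0},{"gripper":0,"tx":0,"ty":0,"tz":0,"ax":-1,"ay":0,"az":0},{"gripper":0,"tx":0,"ty":0,"tz":0,"ax":-1,"ay":0,"az":0},{"gripper":0,"tx":0,"ty":0,"tz":0,"ax":-0.69,"ay":0,"az":0},{"gripper":0,"tx":0,"ty":0,"tz":0,"ax":0,"ay":0,"az":0}], newtons=20)

```text
t: 2.07
eef_pos: [0.2521, -0.6261, 0.4047]
ee_rot: [2.319, 1.571, -0.679]
force: [0.5, 0.6, -0.1]
width: 0.0023
```

```bash
python3 - <<'E'
from h import *
s,M=tool();print(M.round(3),s["q"],s["width"],s["t"])
print(move([0.613,-0.2028,0.09+0.178+0.06]))
E
```

```text
[[ 0.     0.144 -0.99 ]
 [-0.    -0.99  -0.144]
 [-1.     0.    -0.   ]] [-8.99863117e-01  3.58589703e-01  1.19171398e-02 -5.35579780e-06
 -1.22410138e+00  1.04408937e+00] 0.0023066720898165076 2.0667
[  3.06699055 -14.68260309 -16.71881701]
```

>>> play_rows(steps=[{"gripper":0,"tx":0.1,"ty":-0.8,"tz":-0.9,"ax":0,"ay":0,"az":0},{"gripper":0,"tx":0.1,"ty":-0.8,"tz":-0.9,"ax":0,"ay":0,"az":0},{"gripper":0,"tx":0.1,"ty":-0.8,"tz":-0.9,"ax":0,"ay":0,"az":0},{"gripper":0,"tx":0.1,"ty":-0.8,"tz":-0.9,"ax":0,"ay":0,"az":0},{"gripper":0,"tx":0.1,"ty":-0.8,"tz":-0.9,"ax":0,"ay":0,"az":0},{"gripper":0,"tx":0.1,"ty":-0.8,"tz":-0.9,"ax":0,"ay":0,"az":0},{"gripper":0,"tx":0.1,"ty":-0.8,"tz":-0.9,"ax":0,"ay":0,"az":0},{"gripper":0,"tx":0.1,"ty":-0.8,"tz":-0.9,"ax":0,"ay":0,"az":0},{"gripper":0,"tx":0.1,"ty":-0.8,"tz":-0.9,"ax":0,"ay":0,"az":0},{"gripper":0,"tx":0.1,"ty":-0.8,"tz":-0.9,"ax":0,"ay":0,"az":0},{"gripper":0,"tx":0.1,"ty":-0.8,"tz":-0.9,"ax":0,"ay":0,"az":0},{"gripper":0,"tx":0.1,"ty":-0.8,"tz":-0.9,"ax":0,"ay":0,"az":0},{"gripper":0,"tx":0.1,"ty":-0.8,"tz":-0.9,"ax":0,"ay":0,"az":0},{"gripper":0,"tx":0.1,"ty":-0.8,"tz":-0.9,"ax":0,"ay":0,"az":0},{"gripper":0,"tx":0.1,"ty":-0.8,"tz":-0.9,"ax":0,"ay":0,"az":0},{"gripper":0,"tx":0.1,"ty":-0.8,"tz":-0.9,"ax":0,"ay":0,"az":0},{"gripper":0,"tx":0.1,"ty":-0.8,"tz":-0.9,"ax":0,"ay":0,"az":0},{"gripper":0,"tx":0.1,"ty":-0.8,"tz":-0.9,"ax":0,"ay":0,"az":0},{"gripper":0,"tx":0,"ty":0,"tz":0,"ax":0,"ay":0,"az":0}])

```text
t: 3.65
eef_pos: [0.6053, -0.2094, 0.3588]
ee_rot: [-2.546, 1.57, 0.737]
force: [-0.9, -1.6, 0.1]
width: -0.0001
```

```bash
python3 - <<'E'
from h import *
s,M=tool();print(s["eef_pos"],s["t"])
print(move([0.613,-0.2028,0.09+0.178+0.04]))
for n in ("wrist","scene"):
  im=optics.grab_frame(n);cv2.imwrite(f"pics/{n}1.png",im[:,:,::-1])
E
```

```text
[ 0.60531393 -0.20938977  0.3588417 ] 3.65
[ 2.03379956 -0.21734973 -0.34091931]
```

View pics/wrist1.png

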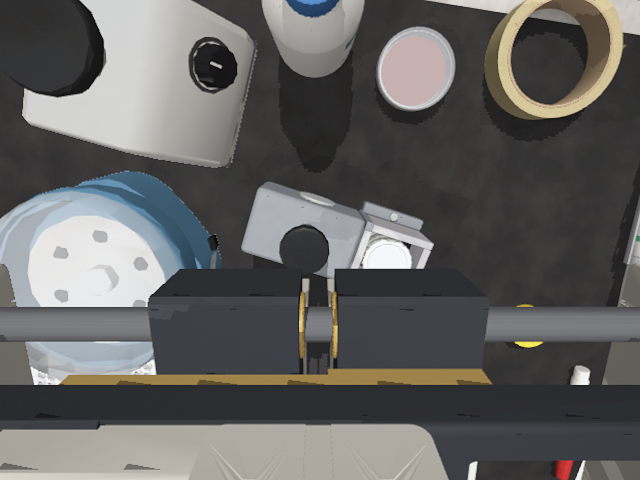

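View pics/scene1.png

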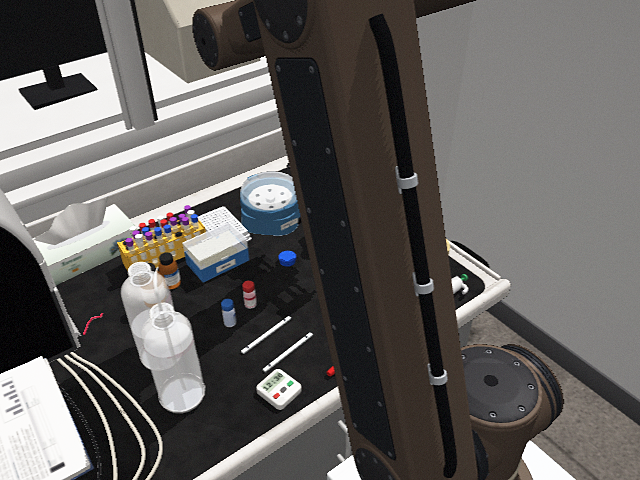

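```bash
python3 - <<'E'
from h import *
for n,c,r in [("blue dev near edge",335,178),("blue right edge",372,140),("white low-left",379,180),("white low-right",425,187),("bottle left",417,205),("knob",417,172)]:
    print(n,[w("top",r,c,z)[:2].round(3).tolist() for z in (0,.1,.14)])
# wrist: cap check
s,M=tool();c=optics.calibration("wrist");m=c["mount"];T=np.eye(4);T[:3,:3]=M;T[:3,3]=s["eef_pos"];T=T@m
def ww(r,cc,z):
    d=T[:3,:3]@np.array([(cc-c["cx"])/c["fx"],(r-c["cy"])/c["fy"],1]);o=T[:3,3];return (o+d*(z-o[2])/d[2]).round(4)
print(ww(249,304,.09))
print("white corner",[ww(165,230,z)[:2] for z in (.05,.1)],"bluecent",[ww(235,222,z)[:2] for z in (0,.1)])
E
```

```text
blue dev near edge [[0.689, -0.16], [0.666, -0.152], [0.656, -0.149]]
blue right edge [[0.774, -0.237], [0.742, -0.221], [0.729, -0.215]]
white low-left [[0.688, -0.253], [0.664, -0.235], [0.655, -0.228]]
white low-right [[0.676, -0.35], [0.653, -0.323], [0.645, -0.312]]
bottle left [[0.637, -0.333], [0.619, -0.307], [0.611, -0.297]]
knob [[0.707, -0.333], [0.682, -0.308], [0.672, -0.297]]
[ 0.6123 -0.2061  0.09  ]
white corner [array([ 0.6771, -0.2529]), array([ 0.6661, -0.2573])] bluecent [array([ 0.6904, -0.1828]), array([ 0.6677, -0.2109])]
```

Pressing with the jaws across the dispenser keeps the gripper body clear of the tall devices behind it, so I'll turn the gripper.

>>> play_rows(steps=[{"gripper":0,"tx":0,"ty":0,"tz":0,"ax":1,"ay":0,"az":0},{"gripper":0,"tx":0,"ty":0,"tz":0,"ax":1,"ay":0,"az":0},{"gripper":0,"tx":0,"ty":0,"tz":0,"ax":1,"ay":0,"az":0},{"gripper":0,"tx":0,"ty":0,"tz":0,"ax":1,"ay":0,"az":0},{"gripper":0,"tx":0,"ty":0,"tz":0,"ax":1,"ay":0,"az":0},{"gripper":0,"tx":0,"ty":0,"tz":0,"ax":1,"ay":0,"az":0},{"gripper":0,"tx":0,"ty":0,"tz":0,"ax":1,"ay":0,"az":0},{"gripper":0,"tx":0,"ty":0,"tz":0,"ax":1,"ay":0,"az":0},{"gripper":0,"tx":0,"ty":0,"tz":0,"ax":1,"ay":0,"az":0},{"gripper":0,"tx":0,"ty":0,"tz":0,"ax":1,"ay":0,"az":0},{"gripper":0,"tx":0,"ty":0,"tz":0,"ax":1,"ay":0,"az":0},{"gripper":0,"tx":0,"ty":0,"tz":0,"ax":1,"ay":0,"az":0},{"gripper":0,"tx":0,"ty":0,"tz":0,"ax":1,"ay":0,"az":0},{"gripper":0,"tx":0,"ty":0,"tz":0,"ax":1,"ay":0,"az":0},{"gripper":0,"tx":0,"ty":0,"tz":0,"ax":1,"ay":0,"az":0},{"gripper":0,"tx":0,"ty":0,"tz":0,"ax":1,"ay":0,"az":0},{"gripper":0,"tx":0,"ty":0,"tz":0,"ax":0,"ay":0,"az":0}])

```text
t: 5.17
eef_pos: [0.6018, -0.2138, 0.36]
ee_rot: [-1.723, 1.571, -0.124]
force: [0.4, 0.3, -0.5]
width: 0.0006
```

```bash
python3 - <<'E'
from h import *
s,M=tool();print(M.round(3),s["eef_pos"],s["force"],s["t"])
print(move([0.613,-0.204,0.09+0.178+0.015]))
E
```

```text
[[ 0.    -1.    -0.029]
 [-0.    -0.029  1.   ]
 [-1.    -0.    -0.   ]] [ 0.60180021 -0.21380586  0.3599625 ] [ 0.39347798  0.28282048 -0.45216836] 5.1667
[ 3.07856975 -0.45853322  0.37929254]
```

>>> play_rows(steps=[{"gripper":0,"tx":0.7,"ty":-0.15,"tz":0.13,"ax":0,"ay":0,"az":0},{"gripper":0,"tx":0.8,"ty":-0.15,"tz":0.13,"ax":0,"ay":0,"az":0},{"gripper":0,"tx":0.8,"ty":-0.16,"tz":0.12,"ax":0,"ay":0,"az":0},{"gripper":0,"tx":0.7,"ty":0,"tz":0,"ax":0,"ay":0,"az":0},{"gripper":0,"tx":0,"ty":0,"tz":0,"ax":0,"ay":0,"az":0},{"gripper":0,"tx":0,"ty":0,"tz":0,"ax":0,"ay":0,"az":0}])

```text
t: 5.67
eef_pos: [0.6132, -0.2035, 0.2842]
ee_rot: [1.619, 1.569, -3.056]
force: [0.4, -0.6, 0.8]
width: 0.0006
```

```bash
python3 - <<'E'
from h import *
s,M=tool();print(s["eef_pos"],s["force"],s["t"])
for n in ("wrist","top"):
  im=optics.grab_frame(n);cv2.imwrite(f"pics/{n}2.png",im[:,:,::-1])
E
```

```text
[ 0.61319663 -0.20345988  0.28422127] [ 0.36883982 -0.64225358  0.8379062 ] 5.6667
```

View pics/wrist2.png

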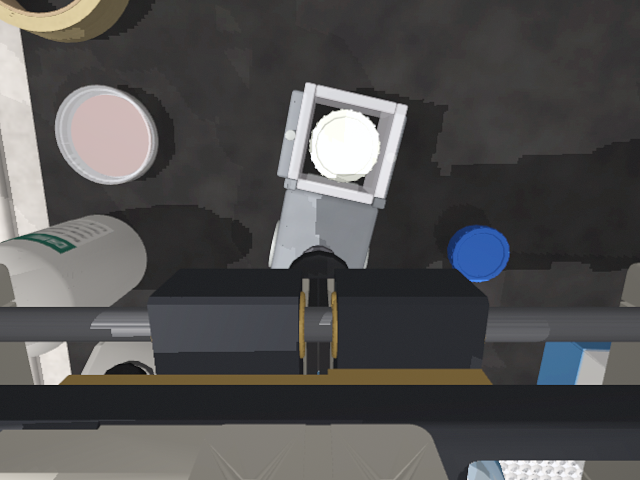

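View pics/top2.png

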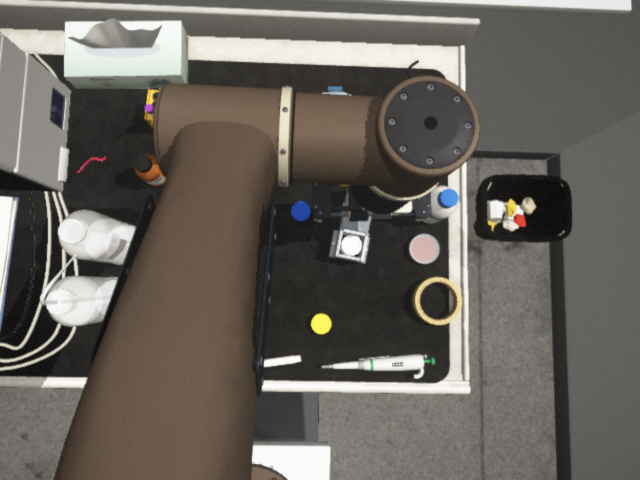

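The fingers are centred over the cap, so I'll press.

>>> play_rows(steps=[{"gripper":0,"tx":0.4,"ty":0,"tz":0,"ax":0,"ay":0,"az":0},{"gripper":0,"tx":0.2,"ty":0,"tz":0,"ax":0,"ay":0,"az":0},{"gripper":0,"tx":0.15,"ty":0,"tz":0,"ax":0,"ay":0,"az":0},{"gripper":0,"tx":0.15,"ty":0,"tz":0,"ax":0,"ay":0,"az":0},{"gripper":0,"tx":0.15,"ty":0,"tz":0,"ax":0,"ay":0,"az":0},{"gripper":0,"tx":0.15,"ty":0,"tz":0,"ax":0,"ay":0,"az":0},{"gripper":0,"tx":0.15,"ty":0,"tz":0,"ax":0,"ay":0,"az":0},{"gripper":0,"tx":0.15,"ty":0,"tz":0,"ax":0,"ay":0,"az":0},{"gripper":0,"tx":0.1,"ty":0,"tz":0,"ax":0,"ay":0,"az":0},{"gripper":0,"tx":0,"ty":0,"tz":0,"ax":0,"ay":0,"az":0},{"gripper":0,"tx":0,"ty":0,"tz":0,"ax":0,"ay":0,"az":0}])

```text
t: 6.68
eef_pos: [0.6137, -0.2029, 0.2456]
ee_rot: [-2.313, 1.57, -0.706]
force: [-2.9, 1.0, 7.7]
width: 0.0007
```

>>> play_rows(steps=[{"gripper":0,"tx":0.08,"ty":0,"tz":0,"ax":0,"ay":0,"az":0},{"gripper":0,"tx":0,"ty":0,"tz":0,"ax":0,"ay":0,"az":0}])

```text
t: 6.85
eef_pos: [0.6137, -0.2029, 0.2444]
ee_rot: [-2.229, 1.57, -0.622]
force: [-4.8, 2.8, 12.1]
width: 0.0
```

```bash
python3 - <<'E'
from h import *
s,M=tool();print(s["eef_pos"],s["force"],s["t"])
for n in ("wrist","top"):
  im=optics.grab_frame(n);cv2.imwrite(f"pics/{n}3.png",im[:,:,::-1])
E
```

```text
[ 0.61367207 -0.20288584  0.24438752] [-4.78320061  2.76997331 12.07461533] 6.85
```

View pics/wrist3.png

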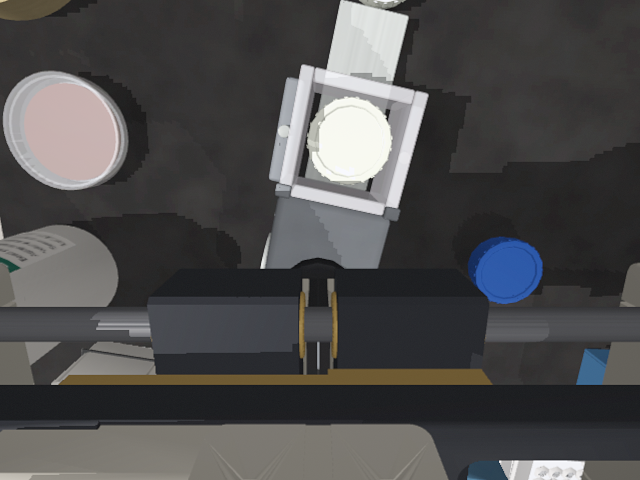

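The wrist view shows the blade fully out at (370,45) and the ejected pot at the top edge (378,0). The force rose to 12 N, so it is at the bottom stop. I'll release it now.

>>> play_rows(steps=[{"gripper":0,"tx":-0.2,"ty":0,"tz":0,"ax":0,"ay":0,"az":0},{"gripper":0,"tx":-0.2,"ty":0,"tz":0,"ax":0,"ay":0,"az":0},{"gripper":0,"tx":-0.2,"ty":0,"tz":0,"ax":0,"ay":0,"az":0},{"gripper":0,"tx":-0.2,"ty":0,"tz":0,"ax":0,"ay":0,"az":0},{"gripper":0,"tx":-0.3,"ty":0,"tz":0,"ax":0,"ay":0,"az":0},{"gripper":0,"tx":-0.6,"ty":0,"tz":0,"ax":0,"ay":0,"az":0},{"gripper":0,"tx":-0.8,"ty":0,"tz":0,"ax":0,"ay":0,"az":0},{"gripper":0,"tx":-0.8,"ty":0,"tz":0,"ax":0,"ay":0,"az":0},{"gripper":0,"tx":-0.8,"ty":0,"tz":0,"ax":0,"ay":0,"az":0},{"gripper":0,"tx":-0.8,"ty":0,"tz":0,"ax":0,"ay":0,"az":0},{"gripper":0,"tx":0,"ty":0,"tz":0,"ax":0,"ay":0,"az":0}])

```text
t: 7.87
eef_pos: [0.6146, -0.2032, 0.37]
ee_rot: [-1.82, 1.564, -0.213]
force: [0.3, -0.2, 0.7]
width: 0.0006
```

```bash
python3 - <<'E'
from h import *
s,M=tool();print(s["eef_pos"],s["force"],s["t"])
for n in ("wrist","top"):
  im=optics.grab_frame(n);cv2.imwrite(f"pics/{n}4.png",im[:,:,::-1])
  for f in (finder.pinpoint,): print(n,[(a["location"],round(a["confidence"],2)) for a in f("pot_1",n)])
a=cv2.imread("pics/top4.png")[190:350,270:410];cv2.imwrite("pics/z4.png",cv2.resize(a,None,fx=3.7,fy=3.7))
E
```

```text
[ 0.61462183 -0.20318524  0.36995002] [ 0.26554324 -0.17935376  0.68816762] 7.8667
wrist [([220.4, 436.6], 0.89), ([141.9, 335.7], 0.81), ([32.2, 359.8], 0.76), ([133.6, 158.6], 0.17)]
top [([290.4, 340.8], 0.86), ([241.5, 348.1], 0.77), ([324.4, 318.7], 0.71)]
```

View pics/z4.png

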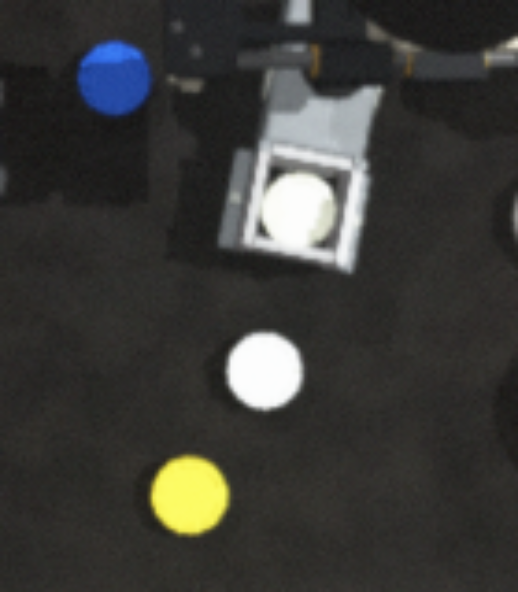

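View pics/wrist4.png

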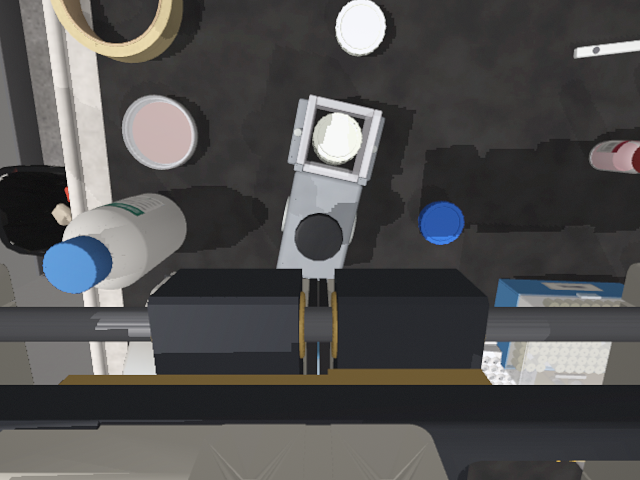

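```bash
python3 - <<'E'
from h import *
P=w("top",290.3,341.6,.016);Y=w("top",323.8,321.4,.016);print(P,Y,np.linalg.norm(P-Y))
L=np.array([.4246,.0673]);d=np.array([np.cos(np.radians(98.08)),np.sin(np.radians(98.08))]);n=np.array([-d[1],d[0]])
print("along,across",(P[:2]-L)@d,(P[:2]-L)@n,(Y[:2]-L)@d,(Y[:2]-L)@n)
E
```

```text
[ 0.45555402 -0.17571756  0.016     ] [ 0.38827708 -0.13631164  0.016     ] 0.07796802868231123
along,across -0.24495583438798935 0.0035107526607510756 -0.196484953375507 0.06458109890571259
```

>>> play_rows(steps=[{"gripper":0.25,"tx":0,"ty":0,"tz":0,"ax":-1,"ay":0,"az":0},{"gripper":0.25,"tx":0,"ty":0,"tz":0,"ax":-1,"ay":0,"az":0},{"gripper":0.25,"tx":0,"ty":0,"tz":0,"ax":-1,"ay":0,"az":0},{"gripper":0.25,"tx":0,"ty":0,"tz":0,"ax":-1,"ay":0,"az":0},{"gripper":0.25,"tx":0,"ty":0,"tz":0,"ax":-1,"ay":0,"az":0},{"gripper":0.25,"tx":0,"ty":0,"tz":0,"ax":-1,"ay":0,"az":0},{"gripper":0.25,"tx":0,"ty":0,"tz":0,"ax":-1,"ay":0,"az":0},{"gripper":0.25,"tx":0,"ty":0,"tz":0,"ax":-1,"ay":0,"az":0},{"gripper":0.25,"tx":0,"ty":0,"tz":0,"ax":-1,"ay":0,"az":0},{"gripper":0.25,"tx":0,"ty":0,"tz":0,"ax":-1,"ay":0,"az":0},{"gripper":0.25,"tx":0,"ty":0,"tz":0,"ax":-1,"ay":0,"az":0},{"gripper":0.25,"tx":0,"ty":0,"tz":0,"ax":-1,"ay":0,"az":0},{"gripper":0.25,"tx":0,"ty":0,"tz":0,"ax":-1,"ay":0,"az":0},{"gripper":0.25,"tx":0,"ty":0,"tz":0,"ax":-1,"ay":0,"az":0},{"gripper":0.25,"tx":0,"ty":0,"tz":0,"ax":-1,"ay":0,"az":0},{"gripper":0.25,"tx":0,"ty":0,"tz":0,"ax":-1,"ay":0,"az":0},{"gripper":0.25,"tx":0,"ty":0,"tz":0,"ax":0,"ay":0,"az":0}])

```text
t: 9.48
eef_pos: [0.6135, -0.2029, 0.3638]
ee_rot: [-0.265, 1.569, 3.022]
force: [-0.2, -0.7, -0.6]
width: 0.0222
```

```bash
python3 - <<'E'
from h import *
s,M=tool();print(M.round(3),s["eef_pos"],s["width"],s["t"])
print(move([0.4626,-0.228,0.178+0.06]))
E
```

```text
[[-0.002  0.145 -0.989]
 [ 0.    -0.989 -0.145]
 [-1.    -0.001  0.002]] [ 0.61348356 -0.20286097  0.363791  ] 0.022193091751927223 9.4833
[5.04481884 0.12261497 6.10644605]
```

>>> play_rows(steps=[{"gripper":0.25,"tx":0,"ty":0.02,"tz":0.6,"ax":0,"ay":0,"az":0},{"gripper":0.25,"tx":0,"ty":0.02,"tz":0.9,"ax":0,"ay":0,"az":0},{"gripper":0.25,"tx":0,"ty":0.02,"tz":0.9,"ax":0,"ay":0,"az":0},{"gripper":0.25,"tx":0,"ty":0.02,"tz":0.9,"ax":0,"ay":0,"az":0},{"gripper":0.25,"tx":0,"ty":0.02,"tz":0.9,"ax":0,"ay":0,"az":0},{"gripper":0.25,"tx":0,"ty":0.02,"tz":0.9,"ax":0,"ay":0,"az":0},{"gripper":0.25,"tx":0.5,"ty":0,"tz":0.6,"ax":0,"ay":0,"az":0},{"gripper":0.25,"tx":0.9,"ty":0,"tz":0.4,"ax":0,"ay":0,"az":0},{"gripper":0.25,"tx":0.9,"ty":0,"tz":0,"ax":0,"ay":0,"az":0},{"gripper":0.25,"tx":0.9,"ty":0,"tz":0,"ax":0,"ay":0,"az":0},{"gripper":0.25,"tx":0.9,"ty":0,"tz":0,"ax":0,"ay":0,"az":0},{"gripper":0.25,"tx":0.9,"ty":0,"tz":0,"ax":0,"ay":0,"az":0},{"gripper":0.25,"tx":0,"ty":0,"tz":0,"ax":0,"ay":0,"az":0},{"gripper":0.25,"tx":0,"ty":0,"tz":0,"ax":0,"ay":0,"az":0}])

```text
t: 10.65
eef_pos: [0.4626, -0.2273, 0.2392]
ee_rot: [-0.194, 1.567, 3.086]
force: [-0.2, 0.0, 0.7]
width: 0.0217
```

```bash
python3 - <<'E'
from h import *
s,M=tool();print(M.round(3),s["eef_pos"],s["force"],s["t"])
print(move([0.4626,-0.226,0.178+0.0095]))
for n in ("wrist","scene"):
  im=optics.grab_frame(n);cv2.imwrite(f"pics/{n}5.png",im[:,:,::-1])
E
```

```text
[[-0.004  0.138 -0.99 ]
 [ 0.    -0.99  -0.138]
 [-1.    -0.001  0.004]] [ 0.46262432 -0.22730176  0.23915312] [-0.1767857   0.01064195  0.70402924] 10.65
[ 2.06612471 -0.05021352 -0.01383417]
```

View pics/scene5.png

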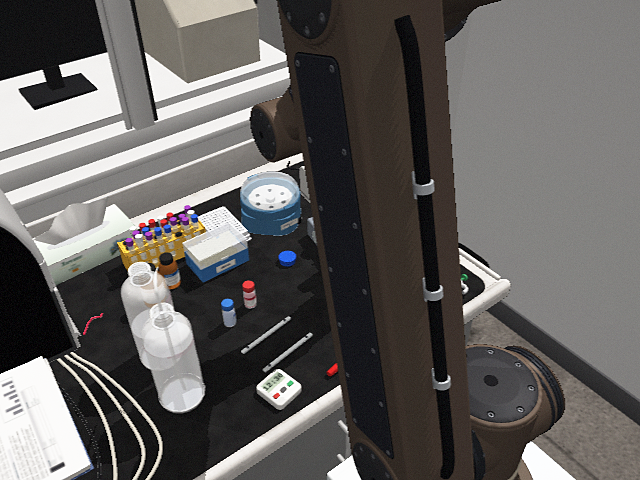

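View pics/wrist5.png

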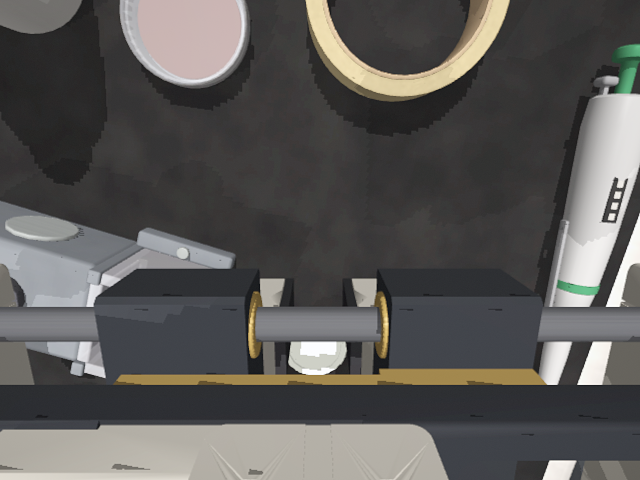

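>>> play_rows(steps=[{"gripper":0.25,"tx":0.5,"ty":0,"tz":0,"ax":0,"ay":0,"az":0},{"gripper":0.25,"tx":0.5,"ty":0,"tz":0,"ax":0,"ay":0,"az":0},{"gripper":0.25,"tx":0.4,"ty":0,"tz":0,"ax":0,"ay":0,"az":0},{"gripper":0.25,"tx":0.3,"ty":0,"tz":0,"ax":0,"ay":0,"az":0},{"gripper":0.25,"tx":0.3,"ty":0,"tz":0,"ax":0,"ay":0,"az":0},{"gripper":0.25,"tx":0,"ty":0,"tz":0,"ax":0,"ay":0,"az":0},{"gripper":0.25,"tx":0,"ty":0,"tz":0,"ax":0,"ay":0,"az":0}])

```text
t: 11.33
eef_pos: [0.4632, -0.2273, 0.1901]
ee_rot: [-0.058, 1.57, -3.059]
force: [-0.1, 0.5, -0.1]
width: 0.0217
```

```bash
cat > st.py <<'E'
from h import *
import sys
L=np.array([.4246,.0673]);d=np.array([np.cos(np.radians(98.08)),np.sin(np.radians(98.08))]);n=np.array([-d[1],d[0]])
s,M=tool();p=s["eef_pos"];tip=p+M[:,0]*.178
print("tip",tip.round(4),"along/across",((tip[:2]-L)@d).round(4),((tip[:2]-L)@n).round(4),"F",s["force"].round(1),"t",s["t"],"jawdeg",np.degrees(np.arctan2(M[1,2],M[0,2])).round(2),"xaxis",M[:,0].round(4))
tag=sys.argv[1]
im=optics.grab_frame("top");cv2.imwrite(f"pics/t{tag}.png",cv2.resize(im[180:350,180:400,::-1],None,fx=3.4,fy=3.4))
im=optics.grab_frame("wrist");cv2.imwrite(f"pics/w{tag}.png",im[:,:,::-1])
E
python3 st.py 6
```

```text
tip [ 0.4631 -0.2273  0.0121] along/across -0.2971 0.0033 F [-0.1  0.5 -0.1] t 11.3333 jawdeg -171.93 xaxis [-6.e-04 -0.e+00 -1.e+00]
```

View pics/t6.png

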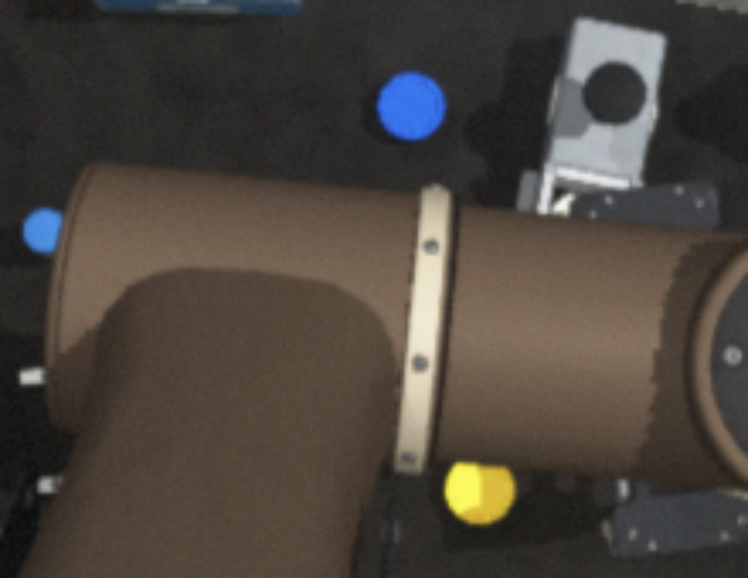

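View pics/w6.png

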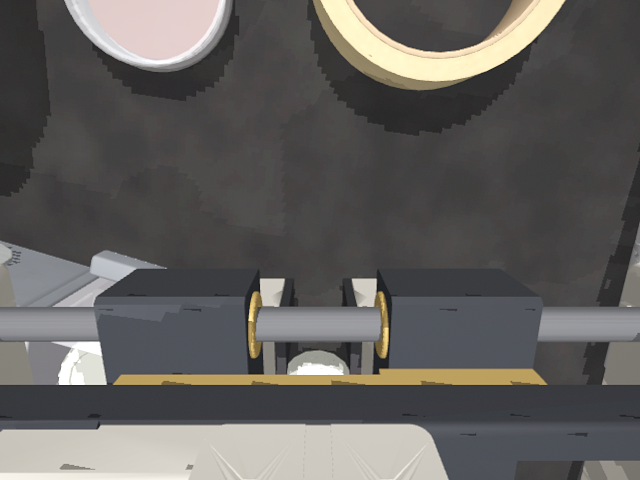

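>>> play_rows(steps=[{"gripper":0.25,"tx":0.12,"ty":-0.2,"tz":0,"ax":0,"ay":0,"az":0},{"gripper":0.25,"tx":0,"ty":-0.2,"tz":0,"ax":0,"ay":0,"az":0},{"gripper":0.25,"tx":0,"ty":-0.2,"tz":0,"ax":0,"ay":0,"az":0},{"gripper":0.25,"tx":0,"ty":-0.2,"tz":0,"ax":0,"ay":0,"az":0},{"gripper":0.25,"tx":0,"ty":-0.15,"tz":0,"ax":0,"ay":0,"az":0},{"gripper":0.25,"tx":0,"ty":-0.15,"tz":0,"ax":0,"ay":0,"az":0},{"gripper":0.25,"tx":0,"ty":-0.2,"tz":0,"ax":0,"ay":0,"az":0},{"gripper":0.25,"tx":0,"ty":-0.25,"tz":-0.01,"ax":0,"ay":0,"az":0},{"gripper":0.25,"tx":0,"ty":-0.3,"tz":-0.01,"ax":0,"ay":0,"az":0},{"gripper":0.25,"tx":0,"ty":-0.3,"tz":-0.01,"ax":0,"ay":0,"az":0},{"gripper":0.25,"tx":0,"ty":-0.3,"tz":-0.01,"ax":0,"ay":0,"az":0},{"gripper":0.25,"tx":0,"ty":-0.3,"tz":-0.01,"ax":0,"ay":0,"az":0},{"gripper":0.25,"tx":0,"ty":-0.3,"tz":-0.01,"ax":0,"ay":0,"az":0},{"gripper":0.25,"tx":0,"ty":-0.3,"tz":-0.01,"ax":0,"ay":0,"az":0},{"gripper":0.25,"tx":0,"ty":-0.3,"tz":-0.01,"ax":0,"ay":0,"az":0},{"gripper":0.25,"tx":0,"ty":-0.3,"tz":-0.01,"ax":0,"ay":0,"az":0},{"gripper":0.25,"tx":0,"ty":-0.3,"tz":-0.01,"ax":0,"ay":0,"az":0},{"gripper":0.25,"tx":0,"ty":-0.2,"tz":0,"ax":0,"ay":0,"az":0},{"gripper":0.25,"tx":0,"ty":-0.1,"tz":0,"ax":0,"ay":0,"az":0},{"gripper":0.25,"tx":0,"ty":0,"tz":0,"ax":0,"ay":0,"az":0}])

```text
t: 13.1
eef_pos: [0.4496, -0.1138, 0.1872]
ee_rot: [-2.228, 1.571, 1.056]
force: [0.5, -0.2, -0.4]
width: 0.0217
```

```bash
python3 st.py 7
```

```text
tip [ 0.4496 -0.1138  0.0092] along/across -0.1828 0.0007 F [ 0.5 -0.2 -0.4] t 13.1 jawdeg -171.89 xaxis [ 0.  0. -1.]
```

View pics/t7.png

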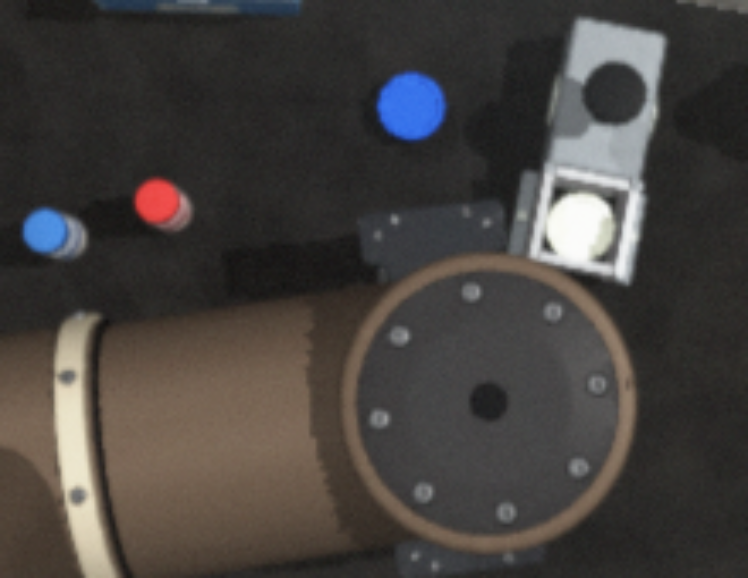

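View pics/w7.png

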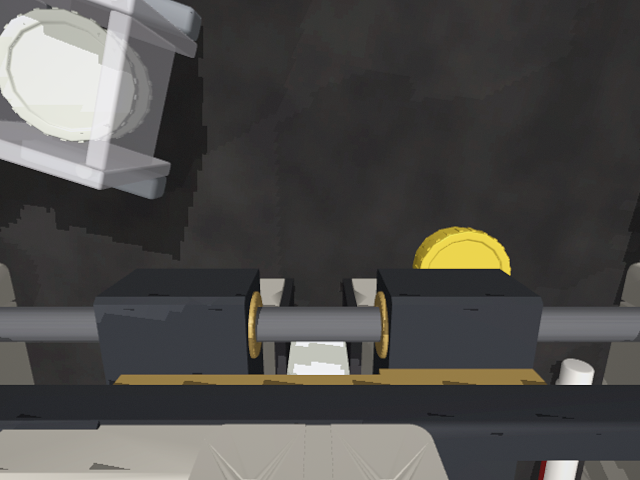

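The pot sits in the cradle between the fingertips at about (318,360), and the yellow one is untouched. I'll keep pushing.

>>> play_rows(steps=[{"gripper":0.25,"tx":0,"ty":-0.15,"tz":0,"ax":0,"ay":0,"az":0},{"gripper":0.25,"tx":0,"ty":-0.3,"tz":0,"ax":0,"ay":0,"az":0},{"gripper":0.25,"tx":0,"ty":-0.35,"tz":0,"ax":0,"ay":0,"az":0},{"gripper":0.25,"tx":0,"ty":-0.35,"tz":0,"ax":0,"ay":0,"az":0},{"gripper":0.25,"tx":0,"ty":-0.35,"tz":0,"ax":0,"ay":0,"az":0},{"gripper":0.25,"tx":0,"ty":-0.35,"tz":0,"ax":0,"ay":0,"az":0},{"gripper":0.25,"tx":0,"ty":-0.35,"tz":0,"ax":0,"ay":0,"az":0},{"gripper":0.25,"tx":0,"ty":-0.35,"tz":0,"ax":0,"ay":0,"az":0},{"gripper":0.25,"tx":0,"ty":-0.35,"tz":0,"ax":0,"ay":0,"az":0},{"gripper":0.25,"tx":0,"ty":-0.35,"tz":0,"ax":0,"ay":0,"az":0},{"gripper":0.25,"tx":0,"ty":-0.35,"tz":0,"ax":0,"ay":0,"az":0},{"gripper":0.25,"tx":0,"ty":-0.35,"tz":0,"ax":0,"ay":0,"az":0},{"gripper":0.25,"tx":0,"ty":-0.35,"tz":0,"ax":0,"ay":0,"az":0},{"gripper":0.25,"tx":0,"ty":-0.35,"tz":0,"ax":0,"ay":0,"az":0},{"gripper":0.25,"tx":0,"ty":-0.35,"tz":0,"ax":0,"ay":0,"az":0},{"gripper":0.25,"tx":0,"ty":-0.3,"tz":0,"ax":0,"ay":0,"az":0},{"gripper":0.25,"tx":0,"ty":-0.25,"tz":0,"ax":0,"ay":0,"az":0},{"gripper":0.25,"tx":0,"ty":-0.2,"tz":0,"ax":0,"ay":0,"az":0},{"gripper":0.25,"tx":0,"ty":-0.2,"tz":0,"ax":0,"ay":0,"az":0},{"gripper":0.25,"tx":0,"ty":0,"tz":0,"ax":0,"ay":0,"az":0}])

```text
t: 14.87
eef_pos: [0.4288, 0.0337, 0.1872]
ee_rot: [-2.849, 1.57, 0.434]
force: [-0.2, -0.0, -0.3]
width: 0.0222
```

```bash
python3 st.py 8; python3 -c "
from h import *
im=optics.grab_frame('scene');cv2.imwrite('pics/s8.png',cv2.resize(im[180:440,140:400,::-1],None,fx=2.2,fy=2.2))"
```

```text
tip [0.4288 0.0337 0.0092] along/across -0.0339 0.0005 F [-0.2 -0.  -0.3] t 14.8667 jawdeg -171.89 xaxis [ 3.e-04  1.e-04 -1.e+00]
```

View pics/s8.png

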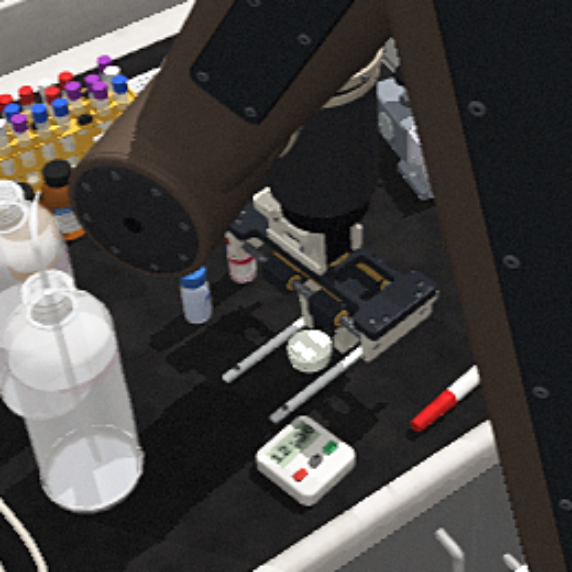

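View pics/w8.png

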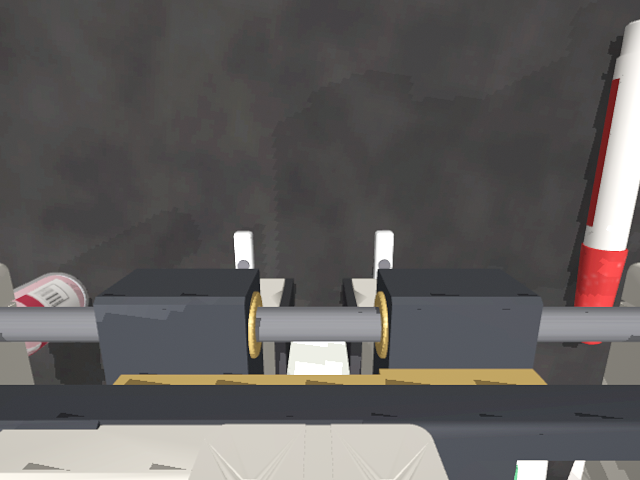

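The scene crop shows the pot at (309,350) between the rails. I'll back off along the lane, lift clear and check.

>>> play_rows(steps=[{"gripper":0.25,"tx":0,"ty":0.2,"tz":0,"ax":0,"ay":0,"az":0},{"gripper":0.25,"tx":0,"ty":0.4,"tz":0,"ax":0,"ay":0,"az":0},{"gripper":0.25,"tx":0,"ty":0.5,"tz":0,"ax":0,"ay":0,"az":0},{"gripper":0.25,"tx":0,"ty":0.5,"tz":0,"ax":0,"ay":0,"az":0},{"gripper":0.25,"tx":-0.5,"ty":0.4,"tz":0,"ax":0,"ay":0,"az":0},{"gripper":0.25,"tx":-0.9,"ty":0.3,"tz":0,"ax":0,"ay":0,"az":0},{"gripper":0.25,"tx":-0.9,"ty":0,"tz":0,"ax":0,"ay":0,"az":0},{"gripper":0.25,"tx":-0.9,"ty":0,"tz":0,"ax":0,"ay":0,"az":0},{"gripper":0.25,"tx":-0.9,"ty":0,"tz":0,"ax":0,"ay":0,"az":0},{"gripper":0.25,"tx":-0.9,"ty":0.9,"tz":0,"ax":0,"ay":0,"az":0},{"gripper":0.25,"tx":-0.5,"ty":0.9,"tz":0,"ax":0,"ay":0,"az":0},{"gripper":0.25,"tx":0,"ty":0.9,"tz":0,"ax":0,"ay":0,"az":0},{"gripper":0.25,"tx":0,"ty":0.9,"tz":0,"ax":0,"ay":0,"az":0},{"gripper":0.25,"tx":0,"ty":0.9,"tz":0,"ax":0,"ay":0,"az":0},{"gripper":0.25,"tx":0,"ty":0.9,"tz":0,"ax":0,"ay":0,"az":0},{"gripper":0.25,"tx":0,"ty":0.9,"tz":0,"ax":0,"ay":0,"az":0},{"gripper":0.25,"tx":0,"ty":0.9,"tz":0,"ax":0,"ay":0,"az":0},{"gripper":0.25,"tx":0,"ty":0.9,"tz":0,"ax":0,"ay":0,"az":0},{"gripper":0.25,"tx":0,"ty":0.9,"tz":0,"ax":0,"ay":0,"az":0},{"gripper":0.25,"tx":0,"ty":0,"tz":0,"ax":0,"ay":0,"az":0}])

```text
t: 16.68
eef_pos: [0.4682, -0.2505, 0.3242]
ee_rot: [0.391, 1.57, -2.613]
force: [0.6, -0.1, 1.5]
width: 0.0223
```

```bash
python3 st.py 9; python3 -c "
from h import *
im=optics.grab_frame('scene');cv2.imwrite('pics/s9.png',cv2.resize(im[180:440,140:400,::-1],None,fx=2.2,fy=2.2))"
```

```text
tip [ 0.468  -0.2506  0.1462] along/across -0.3208 0.0017 F [ 0.6 -0.1  1.5] t 16.6833 jawdeg -172.08 xaxis [-8.e-04 -5.e-04 -1.e+00]
```

View pics/t9.png

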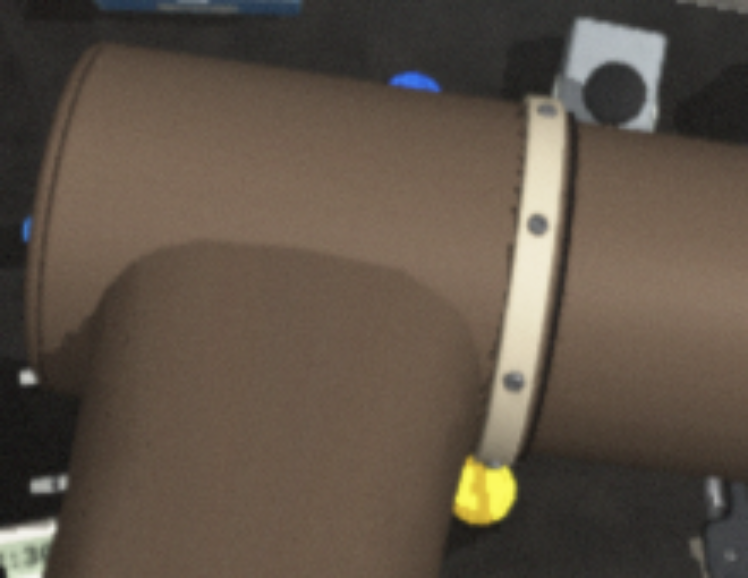

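View pics/s9.png

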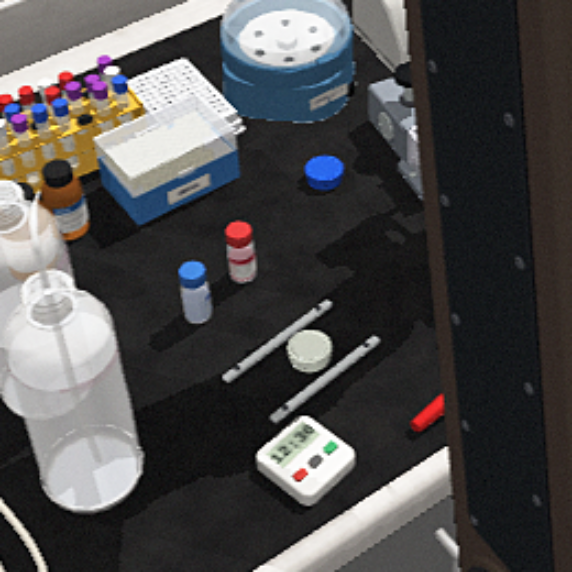

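```bash
python3 - <<'E'
from h import *
f=lambda x,y,z:w("scene",180+y/2.2,140+x/2.2,z)[:2]
E=[f(227,378,.006),f(328,306,.006),f(275,416,.006),f(376,342,.006)]
c=sum(E)/4;d=E[0]-E[1]+E[2]-E[3];d/=np.linalg.norm(d);n=np.array([-d[1],d[0]])
p=f(310,346,.016);print(c,p,"along",(p-c)@d,"across",(p-c)@n)
optics.grab_frame("scene")
for q in("pot_1","lane"):print(q,[(a["location"],a["confidence"]) for a in finder.pinpoint(q,"scene")])
E
```

```text
[0.41957816 0.06938792] [0.42100659 0.05957918] along -0.009909041587066058 across -0.00025058124772058064
pot_1 [([262.8, 287.6], 0.81), ([342.7, 279.1], 0.71), ([283.4, 167.8], 0.2)]
lane [([344.2, 273.6], 0.92)]
```

```bash
python3 -c "
from station import job_done; print(job_done())"
```

```text
the job is handed in; nothing more can be done
None
```

The dispensed pot now lies flat between the rails, and the job was handed in at about 17 s of the 70 s allowed. No verdict was reported.

- **Press:** I pressed the plunger once with closed fingers to about 24 mm, its bottom stop, where the force rose to 12 N. I then released it, and one pot came out close to the outlet spot.
- **Push:** I pushed that pot along the mat into the lane with the fingers part-open behind it as a cradle, then backed off and lifted clear.
- **Pot position:** The last scene picture puts the pot about 10 mm from the lane's middle along the rails and about 0 mm across. The limits are 47 mm and 11 mm.
- **Surroundings:** The vials, the amber bottle and the yellow and blue look-alikes appeared where they had been. The petri dish was last seen in a wrist picture before the push and was not checked again.
- **Magazine and plunger:** The remaining pots were last seen centred in the magazine during the push. The arm hid the magazine in the final top view. The plunger was untouched after its release, but I could not measure its height directly.
- **Disagreement:** The two cameras differ by about 5 mm on where the lane is. The pot's position relative to the rails does not depend on this, because both were measured in the same picture.

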